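# Right the knocked-over tumbler and stand the paintbrush in it

## Robot

A 7-joint arm with a two-finger parallel gripper is mounted at the origin on the work surface. World frame = base frame: x ahead of the robot, y to its left, z up, the work surface at z = 0. Lengths are in m, angles in rad, forces in N, time in s.
With the tool pointing down it reaches from about 0.4 to 0.9 m from the base axis. Payload 5.5 kg.
Tool frame: the origin (TCP) lies at the very end of the fingers, on their centre line; the grasp point (between the pads) lies 19 mm behind it; z points along the fingers, y is the line along which they close (so a half turn about z gives the same grasp; the last joint's range is limited). The gripper opens to 92 mm and grips with 3 to 60 N. Pads are 19 mm wide; open, the fingers measure 130 mm over their backs; the gripper's body (75 mm by 190 mm) begins 47 mm behind the grasp point.
Start: joints at [1.384, 0.501, -0.427, 1.55, 0.221, 1.138, -0.21], TCP at [0.283, -0.585, 0.227] pointing down, gripper open.
Joint ranges: [-2.88, 2.88], [-0.31, 2.03], [-1.54, 1.56], [0.2, 2.42], [-1.41, 4.55], [0.19, 2.02], [-2.57, 2.57]. Speed limits (rad/s): [2.57, 2.57, 3.14, 3.14, 3.14, 3.14, 3.14].

## Interface

Orientations are given as a unit quaternion [x, y, z, w].
In Python, from workcell import state, camera, job_done, masks_of gives the robot as it stands.
- The arm moves only by the tool servo_tool, never from a script. Its argument "commands" is a list of rows, each a list of 6 numbers: the shift along the world's x, y, z normalised to -1 to 1, where 1 is 500 mm, then the turn, a rotation vector about the world's x, y, z normalised to -1 to 1, where 1 is 45 degrees. In form: [[tx, ty, tz, rx, ry, rz], ...]. A call has 1 to 10 rows; each row is the pose to reach, as a shift and turn from the pose commanded when the call began; what a row does not reach only later rows make up. A row lasts 1/10 s, in which the tool goes at most 50 mm and 8.59 degrees, less where a joint would pass 70% of its speed; a pose out of reach is approached as far as the arm can. A call with a number of a shift or a turn outside -1 to 1 is refused whole. A call with a gripper value outside its range is refused whole. "gripper" is the finger opening in mm, from 0 to 91.8, set as the call begins (left out, the last holds). The fingers move at their own pace and stop on an object; "newtons" is the grip in N (left out, the last holds). Time passes only in rows, so rows that repeat a pose let the fingers close. It gives the time, the measured TCP pose, the force, the opening and the grip force at its end, in the units of the state.
- state(): the state, without advancing time (a new reading comes with each control period).
- camera(name): name is "scene" or "side" or "wrist"; returns a dict with "frame" (420x560x3 uint8, blue, green, red), "depth" (420x560 float32, m along the optical axis (not along the pixel's ray), 0 where there is no reading), "fx", "fy", "cx", "cy" (pixels), "T" (4x4, takes a point from camera to world coordinates). Camera axes: x right, y down, z forward; pixel columns grow to the right and rows downward; lengths in m; the calibration is good to about 2 mm. A picture is of the moment at which its call begins.
- job_done(): hands the job in; it is judged then, once.
Trained networks look in a picture, given as the dict that the camera call returned (one of the last four; its "shot" number tells which), for a name from the list of things; names that differ only in an ending like _2 or _b are one class to them, and where a whole thing is asked for, a point or a joint stands for the part that bears it (a point fixed in the world has none). Each returns a list of dicts, best first, with "score" (0 to 1); they miss things now and then, are a little off and sometimes report something else, mostly with a low value. They report only what shows in the picture. A call takes as long as a camera call. They do not tell look-alikes from the thing itself.
- masks_of(picture, label): "pixels" (420x560 bool, what is visible of it) and "box" ([centre column, centre row, width, height] in pixels, round what is visible of it).
The state is a dict: "time_s": time; "q": joint angles; "qd": joint speeds; "effort": joint torques, N m; "eef_pos": TCP position; "tcp_rot": TCP orientation; "ft_force": force on the tool from outside, world axes, zero at the start; "wrist_torque": the same for the moment, N m; "opening": finger opening in m; "gripper_force": force on a finger pad.
Only numpy, scipy, OpenCV 4.12 (cv2) and the standard library are available. Lean on these libraries where they do the work, as an engineer would, in place of code of your own. Each camera call takes 0.05 s, during which the arm holds its last target. There are 200 camera calls.

## Task

The steel brush tumbler has been knocked over and the paintbrush has rolled out of it. Tip the tumbler back up onto its base (a fingertip hooked in its mouth will do it) and stand the paintbrush in it, handle end down on the bottom, bristles up. Keep everything off the wet painting, and leave the paint pots and the water bottle where they stand.

Things in the scene. Friction and masses are not known exactly. Their poses are not given: they have to be found in the camera images.
- tumbler: empty tapered steel tumbler, 0.15 kg, 100 mm tall, outside diameter 84 mm at the mouth, 68 mm at the base, wall 3 mm. It starts on its side on the newspaper, mouth to the robot's right (-y) to within about 26 degrees. Origin: centre of the underside; z: from base to mouth (level as it lies, rising 5 degrees to the mouth by the taper). It barely rolls
- tumbler_rim (a point): centre of the tumbler's mouth, in the plane of the rim, 100 mm along z from tumbler; inner diameter there 78 mm. Lifted by the upper rim from inside, the tumbler pivots on the lower edge of its base; raised over 60 degrees it drops onto its base by itself, whose centre then stands about 34 mm farther on, away from the mouth's side
- tumbler_in (a point): centre of the tumbler's inner floor, 4 mm along z from tumbler; inner diameter there 62 mm. The brush, its handle end on this floor, can lean on the rim by up to about 30 degrees from vertical; let go at a greater lean it can jam across the tumbler short of the floor
- brush: flat paintbrush, 208 mm long, 30 g: round red handle 152 mm long (9.6 mm thick at its end, 11 mm at the origin), aluminium ferrule 22 mm wide and 11 mm thick, brown bristles 21 mm wide. Starts flat, handle end to the robot's right (-y) to within about 26 degrees. Balances 100 mm from the handle end. Origin: on the axis, 135 mm from that end, 5.5 mm above the table; x: from handle end to bristles
- brush_foot (a point): the handle's blunt end, on its axis, 135 mm from brush along its -x
- painting: the wet painting: a canvas panel 180 x 260 mm, 4 mm thick, fixed, lying flat between the robot and the newspaper. Origin: middle of the underside of its far long edge; it reaches 180 mm from there along its -x, towards the robot
- pot0: small poster-colour pot, red, loose, 34 mm across, 52 mm tall, standing in a row on the left. Origin: centre of its underside; z up
- pot1: small poster-colour pot, yellow, loose, 34 mm across, 52 mm tall, standing in a row on the left. Origin: centre of its underside; z up
- pot2: small poster-colour pot, blue, loose, 34 mm across, 52 mm tall, standing in a row on the left. Origin: centre of its underside; z up
- pot3: small poster-colour pot, green with a white cap, loose, 34 mm across, 52 mm tall, standing in a row on the left. Origin: centre of its underside; z up
- water: clear water bottle with a blue cap, loose, 64 mm across, 200 mm tall, standing at the left near the robot. Origin: centre of its underside; z up
Mind the look-alikes: they are no part of the job. Of the things that look like the brush, the largest one is meant.

How it is judged:
By the outcome, as a careful person would: the job done as asked, in the order asked, and still so for the second after the job is handed in, with the robot touching nothing.
It also fails if it takes over 56 s, if anything falls off the work surface, if the arm or the gripper's body presses on something with over 40 N, if the wrist force passes 120 N, or if a joint passes its speed limit or range.

## Working session

There is one attempt and no reset: what is moved stays moved. The work goes in short steps, Python scripts to look and compute and a tool call to move; the robot and the scene stay as the last step left them, time stands still between calls to the robot, and variables do not carry over. Pictures are saved under pics/ and viewed, at most 10 in all, crops included, and the job is handed in when it is done.

Besides the shell and the picture viewer there is one more tool, called after "Request:" by a JSON object that holds its "method" and its "body". servo_tool: Moves the arm, as the interface text tells. Its arguments: {"type":"object","properties":{"commands":{"type":"array","items":{"type":"array","items":{"type":"number","minimum":-1,"maximum":1}}},"gripper":{"type":"number"},"newtons":{"type":"number"}},"required":["commands"]}

```bash
mkdir -p pics; cat > h.py <<'E'
import numpy as np, cv2
from workcell import state, camera, job_done, masks_of
def pts(c, m):
    v,u=np.nonzero(m&(c["depth"]>0)); d=c["depth"][v,u]
    P=np.c_[(u-c["cx"])/c["fx"]*d,(v-c["cy"])/c["fy"]*d,d,np.ones(len(d))]
    return (P@c["T"].T)[:,:3]
def px(c,p):
    q=np.linalg.inv(c["T"])@np.r_[p,1]; return q[0]/q[2]*c["fx"]+c["cx"],q[1]/q[2]*c["fy"]+c["cy"]
E
python3 - <<'E'
from h import *
s=state(); print(s["time_s"],s["eef_pos"],s["tcp_rot"],s["opening"])
ims=[]
for n in ["scene","side"]:
    c=camera(n); np.save(f"{n}.npy",c,allow_pickle=True); ims.append(c["frame"])
    print(n,c["T"][:3,3].round(3))
    for l in ["tumbler","brush","painting","pot0","water"]:
        for r in masks_of(c,l)[:6]:
            P=pts(c,r["pixels"])
            if len(P): print(l,round(r["score"],2),np.round(r["box"]).astype(int),"med",np.median(P,0).round(3),"lo",np.percentile(P,2,0).round(3),"hi",np.percentile(P,98,0).round(3))
    cv2.imwrite(f"pics/{n}0.png",c["frame"])
E
```

```text
0.0 [ 0.28226831 -0.58471248  0.22567592] [ 9.74807759e-01  2.23044543e-01 -1.93526716e-04 -9.62544574e-04] 0.09176772267962376
scene [ 0.994 -0.198  0.838]
tumbler 0.59 [229 218  58  46] med [0.491 0.039 0.066] lo [ 0.428 -0.003  0.005] hi [0.515 0.096 0.082]
brush 0.94 [168 355  85  47] med [ 0.648 -0.152  0.007] lo [ 0.641 -0.247  0.001] hi [ 0.66  -0.096  0.011]
brush 0.53 [227 218  57  50] med [0.491 0.039 0.066] lo [ 0.427 -0.003  0.004] hi [0.515 0.095 0.082]
brush 0.48 [285 131   8  47] med [0.282 0.317 0.008] lo [ 0.229  0.264 -0.001] hi [0.359 0.352 0.012]
painting 0.95 [177 180 136  98] med [0.297 0.012 0.005] lo [ 0.204 -0.105  0.001] hi [0.379 0.145 0.008]
pot0 0.8 [406 263  20  25] med [0.748 0.275 0.045] lo [0.731 0.265 0.006] hi [0.76  0.296 0.055]
pot0 0.66 [340 190  17  25] med [0.531 0.287 0.04 ] lo [0.504 0.277 0.003] hi [0.541 0.306 0.055]
pot0 0.65 [403 229  23  27] med [0.682 0.328 0.044] lo [0.665 0.32  0.008] hi [0.694 0.347 0.055]
pot0 0.54 [375 207  23  28] med [0.61  0.317 0.042] lo [0.59  0.308 0.002] hi [0.621 0.339 0.055]
water 0.88 [349 133  34  81] me
[... 499 characters left out ...]
sh 0.47 [275 170  22  26] med [ 0.645 -0.135  0.008] lo [ 0.639 -0.246  0.002] hi [ 0.659 -0.091  0.011]
painting 0.75 [376 235  93  74] med [0.287 0.041 0.005] lo [ 0.203 -0.101  0.001] hi [0.376 0.151 0.008]
pot0 0.79 [181 269  16  28] med [0.67  0.346 0.034] lo [0.659 0.32  0.003] hi [0.689 0.355 0.054]
pot0 0.74 [169 251  17  27] med [0.736 0.292 0.032] lo [0.725 0.238 0.   ] hi [0.771 0.302 0.054]
pot0 0.72 [214 271  18  24] med [0.598 0.336 0.034] lo [0.587 0.313 0.004] hi [0.616 0.344 0.054]
pot0 0.66 [246 270  10  27] med [0.526 0.309 0.041] lo [0.518 0.285 0.007] hi [0.538 0.313 0.055]
water 0.57 [267 277  36  88] med [0.444 0.391 0.105] lo [0.421 0.362 0.007] hi [0.476 0.403 0.2  ]
```

View pics/scene0.png

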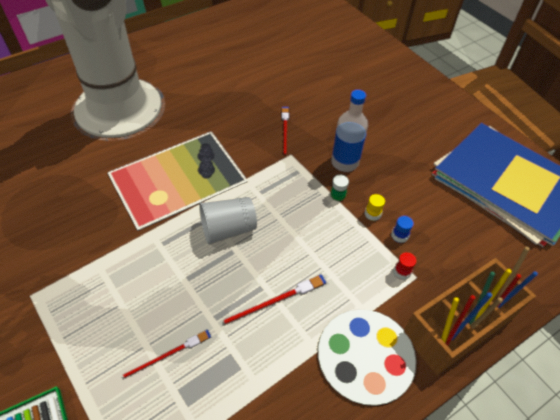

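```bash
python3 - <<'E'
from h import *
c=np.load("scene.npy",allow_pickle=True).item(); d=np.load("side.npy",allow_pickle=True).item()
a=cv2.resize(c["frame"][190:390,120:340],(440,400),interpolation=cv2.INTER_CUBIC)
b=cv2.resize(d["frame"][150:250,210:340],(520,400)[:2],interpolation=cv2.INTER_CUBIC)[:, :360]
cv2.imwrite("pics/crop1.png",np.hstack([a,b]))
# all points in region above table
for n,k in (("scene",c),("side",d)):
    P=pts(k,np.ones((420,560),bool))
    m=(P[:,2]>0.003)&(P[:,2]<0.02)&(P[:,0]>.6)&(P[:,0]<.72)&(P[:,1]>-.3)&(P[:,1]<.2); Q=P[m]
    lab=Q[:,1]
    for lo,hi in ((-.3,-.07),(-.07,.2)):
        R=Q[(lab>lo)&(lab<hi)]; 
        mu=R[:,:2].mean(0);u,s,vt=np.linalg.svd(R[:,:2]-mu,full_matrices=False)
        t=(R[:,:2]-mu)@vt[0]; print(n,lo,len(R),mu.round(3),vt[0].round(3),(mu+vt[0]*t.min()).round(3),(mu+vt[0]*t.max()).round(3),np.ptp(t).round(3),np.percentile(R[:,2],95).round(3))
E
```

```text
scene -0.3 1006 [ 0.655 -0.171] [-0.015 -1.   ] [ 0.657 -0.07 ] [ 0.653 -0.3  ] 0.23 0.009
scene -0.07 1354 [0.663 0.06 ] [-0.062 -0.998] [0.672 0.202] [ 0.655 -0.068] 0.271 0.012
side -0.3 394 [ 0.659 -0.177] [-0.009  1.   ] [ 0.66 -0.3 ] [ 0.658 -0.07 ] 0.229 0.01
side -0.07 588 [0.661 0.066] [0.045 0.999] [ 0.655 -0.071] [0.667 0.199] 0.27 0.012
```

View pics/crop1.png

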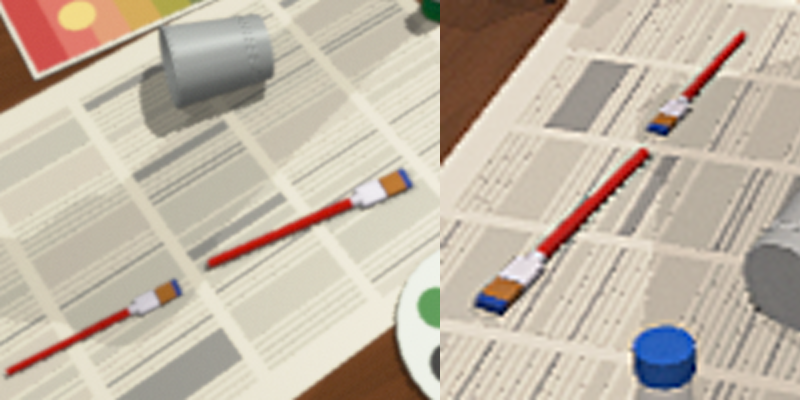

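```bash
python3 - <<'E'
from h import *
c=np.load("scene.npy",allow_pickle=True).item(); d=np.load("side.npy",allow_pickle=True).item()
for n,k in (("scene",c),("side",d)):
    P=pts(k,np.ones((420,560),bool))
    for x0,x1,y0,y1 in ((.63,.70,-.06,.17),(.61,.68,-.27,-.07)):
        m=(P[:,2]>0.0055)&(P[:,2]<0.02)&(P[:,0]>x0)&(P[:,0]<x1)&(P[:,1]>y0)&(P[:,1]<y1); R=P[m]
        mu=R[:,:2].mean(0);u,s,vt=np.linalg.svd(R[:,:2]-mu,full_matrices=False); v=vt[0]*np.sign(vt[0][1])
        t=(R[:,:2]-mu)@v; print(n,len(R),mu.round(3),v.round(3),(mu+v*t.min()).round(3),(mu+v*t.max()).round(3),np.ptp(t).round(3))
        for b in np.linspace(t.min(),t.max(),9)[:-1]:
            w=(t>=b)&(t<b+np.ptp(t)/8); r=R[w]; print("   ",r.mean(0).round(4),len(r), np.ptp((r[:,:2]-mu)@[-v[1],v[0]]).round(3))
# tumbler: fit cone
from scipy.optimize import least_squares
T=np.vstack([pts(c,masks_of(c,"tumbler")[0]["pixels"]) if 0 else np.zeros((0,3))]+[ (lambda P:P[(P[:,2]>.02)&(P[:,2]<.1)&(P[:,0]>.39)&(P[:,0]<.54)&(P[:,1]>-.03)&(P[:,1]<.13)])(pts(k,np.ones((420,560),bool))) for k in (c,d)])
print(len(T),T.min(0),T.max(0))
def f(p):
    x,y,a=p; e=np.radians(4.6); z0=.034*np.cos(e)
    ax=np.array([np.cos(a)*np.cos(e),np.sin(a)*np.cos(e),np.sin(e)]); o=np.array([x,y,z0])
    r=T-o; s=r@ax; rad=np.linalg.norm(r-np.outer(s,ax),axis=1)
    q=np.clip(s,0,.1); Rr=.034+.08*q
    lat=rad-Rr
    return np.where((s<0),np.hypot(s,np.maximum(lat,0)),np.where(s>.1,np.hypot(s-.1,lat),np.where((s<.004)&(lat<0),np.minimum(-lat,s),np.where(s>.09,np.minimum(abs(lat),abs(lat+.003)),lat))))
for a0 in (-1.2,-1.57,-2.):
    r=least_squares(f,[.47,.09,a0],loss="soft_l1",f_scale=.002); print(r.x.round(4),np.degrees(r.x[2]).round(1),r.cost,np.median(abs(f(r.x))).round(4))
    rim=r.x[:2]+.0997*np.array([np.cos(r.x[2]),np.sin(r.x[2])]); print("rim",rim.round(4))
E
```

```text
scene 722 [0.665 0.058] [0.125 0.992] [ 0.65 -0.06] [0.679 0.164] 0.226
    [ 0.6518 -0.0462  0.0094] 78 0.01
    [ 0.6554 -0.0179  0.0096] 73 0.009
    [0.659  0.0105 0.0095] 74 0.009
    [0.6624 0.0382 0.0098] 81 0.011
    [0.6664 0.0666 0.0098] 82 0.011
    [0.6702 0.0957 0.0103] 142 0.022
    [0.6734 0.1221 0.0098] 152 0.022
    [0.6743 0.1404 0.0096] 39 0.038
scene 483 [ 0.649 -0.161] [0.069 0.998] [ 0.643 -0.253] [ 0.653 -0.094] 0.159
    [ 0.6434 -0.2428  0.0076] 44 0.007
    [ 0.6445 -0.2231  0.0078] 46 0.008
    [ 0.6458 -0.2038  0.0074] 50 0.008
    [ 0.6474 -0.1834  0.0083] 48 0.009
    [ 0.6487 -0.1637  0.0079] 49 0.009
    [ 0.6501 -0.1432  0.008 ] 53 0.012
    [ 0.6514 -0.1242  0.008 ] 100 0.017
    [ 0.6528 -0.1045  0.0075] 92 0.016
side 251 [0.662 0.069] [0.12  0.993] [ 0.647 -0.056] [0.671 0.147] 0.205
    [ 0.6483 -0.0438  0.0102] 20 0.01
    [ 0.6511 -0.0173  0.0101] 20 0.01
    [0.6543 0.0067 0.0093] 21 0.01
    [0.6568 0.0328 0.01  ] 23 0.009
    [0.6606 0.058  0.0096] 27 0.023
    [0.6639 0.0839 0.0105] 29 0.019
    [0.6661 0.1094 0.0107] 55 0.031
    [0.67   0.1359 0.0099] 55 0.022
side 103 [ 0.646 -0.153] [0.067 0.998] [ 0.639 -0.262] [ 0.651 -0.077] 0.186
    [ 0.634  -0.2477  0.0084] 5 0.028
    [ 0.6411 -0.2276  0.0079] 11 0.053
    [ 0.6501 -0.2068  0.0077] 9 0.039
    [ 0.641  -0.179   0.0089] 10 0.035
    [ 0.6448 -0.1583  0.0088] 13 0.007
    [ 0.648  -0.1325  0.0087] 19 0.015
    [ 0.6495 -0.1104  0.0083] 25 0.018
    [ 0.6493 -0.0924  0.008 ] 10 0.015
3141 [ 0.41898395 -0.00885475  0.02007017] [0.51905127 0.11101954 0.0882116 ]
[ 0.4848  0.0993 -1.818 ] -104.2 0.0025570378574505774 0.0009
rim [0.4604 0.0026]
[ 0.4848  0.0993 -1.818 ] -104.2 0.0025570378574116684 0.0009
rim [0.4604 0.0026]
[ 0.4848  0.0993 -1.818 ] -104.2 0.0025570378574159293 0.0009
rim [0.4604 0.0026]
```

Brush candidates are the long one at (275,300), the shorter one at (168,355), and the short one at (285,131). The crop shows the one at (275,300) is the largest, about 208 mm, with its foot near (0.649,-0.060), so I'm taking that one. The tumbler is at (229,218) with its mouth at the lower left. The fitted base is (0.485,0.099) and the axis points at -104°.

Request:
{"method": "servo_tool", "body": {"commands": [[0.296,0.9,0.04,0,0,-0.89],[0.296,0.9,0.04,0,0,-0.89],[0.296,0.9,0.04,0,0,-0.89],[0.296,0.9,0.04,0,0,-0.89],[0.296,0.9,0.04,0,0,-0.89],[0.296,0.9,0.04,0,0,-0.89],[0.296,0.9,0.04,0,0,-0.89],[0.296,0.9,0.04,0,0,-0.89],[0.296,0.9,0.04,0,0,-0.89],[0.296,0.9,0.04,0,0,-0.89]], "gripper": 36, "newtons": 5}}

```text
time_s: 1.6
eef_pos: [0.432, -0.1306, 0.2476]
tcp_rot: [0.993, -0.121, 0.001, -0.0]
ft_force: [-0.1, -0.6, 0.2]
opening: 0.0363
gripper_force: 0.0
```

```bash
cat >> h.py <<'E'
from scipy.spatial.transform import Rotation as Ro
A=np.radians(75.8); D=np.array([np.cos(A),np.sin(A),0]); Z=np.array([0,0,1.])
def rot(th,y_s=1,d=D):   # tool z = d cos th - Z sin th; y in vertical plane; th deg below horizontal
    t=np.radians(th); z=d*np.cos(t)-Z*np.sin(t); y=-(d*np.sin(t)+Z*np.cos(t))*y_s; x=np.cross(y,z)
    return Ro.from_matrix(np.c_[x,y,z])
def row(p,R,p0=None,R0=None):
    s=state(); p0=s["eef_pos"] if p0 is None else p0; R0=Ro.from_quat(s["tcp_rot"]) if R0 is None else R0
    rv=np.degrees((R*R0.inv()).as_rotvec())/45
    return np.r_[(np.array(p)-p0)/.5,rv].round(3).tolist()
E
python3 - <<'E'
from h import *
s=state();print(s["eef_pos"].round(3),s["q"].round(2),Ro.from_quat(s["tcp_rot"]).as_matrix().round(2).tolist())
for y in(1,-1): print(row([.43,-.13,.22],rot(30,y)))
E
```

```text
[ 0.432 -0.131  0.248] [ 0.8   0.12 -0.6   2.    0.08  1.04 -1.65] [[0.97, -0.24, 0.0], [-0.24, -0.97, 0.0], [0.0, -0.0, -1.0]]
[-0.004, 0.001, -0.055, 1.293, -0.322, -0.004]
[-0.004, 0.001, -0.055, -0.489, -1.937, 3.459]
```

Request:
{"method": "servo_tool", "body": {"commands": [[0,0,0,0.862,-0.215,0],[0,0,0,0.862,-0.215,0],[0,0,0,0.862,-0.215,0],[0,0,0,0.862,-0.215,0],[0,0,0,0.862,-0.215,0],[0,0,0,0.862,-0.215,0]]}}

```text
time_s: 2.2
eef_pos: [0.4294, -0.1383, 0.2448]
tcp_rot: [0.932, -0.121, 0.041, -0.341]
ft_force: [-0.3, 0.8, -0.6]
opening: 0.0364
gripper_force: 0.0
```

```bash
python3 - <<'E'
from h import *
s=state();print(s["eef_pos"].round(3),s["q"].round(2))
print(row([.43,-.13,.22],rot(30,1)))
E
```

```text
[ 0.429 -0.138  0.245] [ 1.16  0.37 -0.53  1.93 -0.49  1.22 -0.94]
[0.001, 0.017, -0.05, 0.426, -0.118, 0.007]
```

Request:
{"method": "servo_tool", "body": {"commands": [[0,0,-0.05,0.43,-0.115,0],[0,0,-0.05,0.43,-0.115,0],[0,0,-0.05,0.43,-0.115,0],[0,0,-0.05,0.43,-0.115,0],[0,0,-0.05,0.43,-0.115,0]]}}

```text
time_s: 2.7
eef_pos: [0.4312, -0.1344, 0.2223]
tcp_rot: [0.86, -0.106, 0.062, -0.495]
ft_force: [0.1, -0.5, 0.3]
opening: 0.0361
gripper_force: 0.0
```

```bash
python3 - <<'E'
from h import *
s=state();print(s["eef_pos"].round(3),s["q"].round(2))
ax=D; rim=np.array([.4604,.0026,.0])
top=rim-0*D+np.array([0,0,.084]) -D*.003   # upper rim edge (outer)
print("top",top)
for dep,dz in ((-.06,-.002),(.018,-.006)):   # TCP relative to rim edge, along D / up
    p=top+D*dep+Z*dz; print(p.round(3),row(p,rot(30)))
E
```

```text
[ 0.431 -0.134  0.222] [ 1.26  0.63 -0.54  1.89 -0.6   1.33 -0.75]
top [ 4.59664078e-01 -3.08336050e-04  8.40000000e-02]
[ 0.445 -0.058  0.082] [0.027, 0.152, -0.281, 0.004, 0.002, -0.003]
[0.464 0.017 0.078] [0.066, 0.303, -0.289, 0.004, 0.002, -0.003]
```

Request:
{"method": "servo_tool", "body": {"commands": [[0.027,0.12,-0.15,0,0,0],[0.027,0.13,-0.29,0,0,0],[0.027,0.13,-0.29,0,0,0],[0.027,0.13,-0.29,0,0,0],[0.027,0.13,-0.29,0,0,0],[0.027,0.13,-0.29,0,0,0]]}}

```text
time_s: 3.3
eef_pos: [0.4454, -0.0712, 0.0787]
tcp_rot: [0.86, -0.106, 0.064, -0.495]
ft_force: [0.0, -0.4, 0.1]
opening: 0.0363
gripper_force: 0.0
```

```bash
python3 - <<'E'
from h import *
s=state();print(s["eef_pos"].round(3),s["ft_force"].round(1))
a=camera("scene");b=camera("side")
cv2.imwrite("pics/pre.png",np.hstack([cv2.resize(a["frame"][130:290,130:290],(400,400)),cv2.resize(b["frame"][110:270,230:390],(400,400))]))
print(row([.467,.029,.077],rot(30)))
E
```

```text
[ 0.445 -0.071  0.079] [ 0.  -0.4  0.1]
[0.043, 0.202, -0.003, 0.005, 0.006, 0.001]
```

View pics/pre.png

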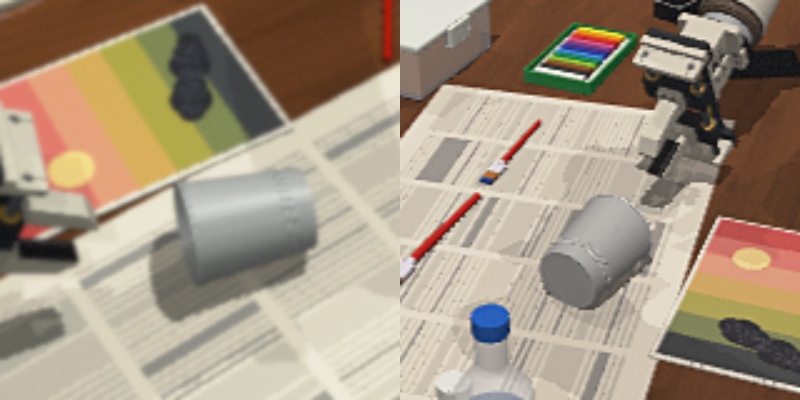

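Request:
{"method": "servo_tool", "body": {"commands": [[0.02,0.1,-0.003,0,0,0],[0.043,0.202,-0.003,0,0,0],[0.043,0.202,-0.003,0,0,0],[0.043,0.202,-0.003,0,0,0]]}}

```text
time_s: 3.8
eef_pos: [0.466, 0.0313, 0.0767]
tcp_rot: [0.86, -0.105, 0.063, -0.496]
ft_force: [1.0, -0.9, 1.1]
opening: 0.0361
gripper_force: 0.0
```

```bash
cat > arc.py <<'E'
from h import *
import sys
B=np.array([.4841,.0967,0]); x=np.cross(Z,D)  # right-hand axis
def pose(phi,p=np.array([.467,.029,.077])):
    # rotation taking -D toward Z
    R=Ro.from_rotvec(np.cross(-D,Z)*np.radians(phi))
    return B+R.apply(p-B), rot(30+.7*phi)
if __name__=="__main__":
    s=state();print(s["eef_pos"].round(4),s["ft_force"].round(1))
    a,b,n=map(float,sys.argv[1:4])
    for f in np.linspace(a,b,int(n)+1)[1:]: print(round(f),np.round(row(*pose(f)),2).tolist())
E
python3 arc.py 0 32 8
```

```text
[0.466  0.0313 0.0767] [ 1.  -0.9  1.1]
4 [0.0, 0.01, 0.01, -0.06, 0.02, -0.0]
8 [0.01, 0.02, 0.02, -0.12, 0.04, -0.0]
12 [0.01, 0.03, 0.03, -0.18, 0.05, -0.0]
16 [0.01, 0.04, 0.03, -0.24, 0.07, -0.0]
20 [0.02, 0.06, 0.04, -0.3, 0.08, -0.0]
24 [0.02, 0.07, 0.04, -0.36, 0.1, -0.0]
28 [0.02, 0.08, 0.05, -0.42, 0.11, -0.0]
32 [0.03, 0.1, 0.05, -0.48, 0.13, -0.0]
```

Request:
{"method": "servo_tool", "body": {"commands": [[0,0.01,0.01,-0.06,0.02,0],[0.005,0.02,0.02,-0.12,0.035,0],[0.01,0.03,0.027,-0.18,0.05,0],[0.013,0.044,0.034,-0.24,0.065,0],[0.017,0.057,0.04,-0.3,0.08,0],[0.02,0.07,0.044,-0.36,0.095,0],[0.023,0.083,0.047,-0.42,0.11,0],[0.027,0.097,0.05,-0.48,0.125,0]], "gripper": 26}}

```text
time_s: 4.6
eef_pos: [0.481, 0.0766, 0.1014]
tcp_rot: [0.94, -0.118, 0.041, -0.319]
ft_force: [-0.4, -0.3, -0.4]
opening: 0.0258
gripper_force: 0.1
```

```bash
python3 arc.py 32 68 9;  python3 - <<'E'
from h import *
a=camera("scene");b=camera("side")
cv2.imwrite("pics/mid.png",np.hstack([cv2.resize(a["frame"][130:290,150:310],(400,400)),cv2.resize(b["frame"][130:290,230:390],(400,400))]))
E
```

```text
[0.481  0.0766 0.1014] [-0.4 -0.3 -0.4]
36 [0.0, 0.02, 0.0, -0.06, 0.02, 0.0]
40 [0.0, 0.03, 0.0, -0.12, 0.03, 0.0]
44 [0.01, 0.05, 0.0, -0.18, 0.05, 0.0]
48 [0.01, 0.06, 0.0, -0.24, 0.06, 0.0]
52 [0.02, 0.08, 0.0, -0.3, 0.08, 0.0]
56 [0.02, 0.09, -0.0, -0.36, 0.09, 0.0]
60 [0.02, 0.1, -0.0, -0.42, 0.11, 0.0]
64 [0.02, 0.12, -0.01, -0.48, 0.12, 0.0]
68 [0.03, 0.13, -0.02, -0.54, 0.14, 0.0]
```

View pics/mid.png

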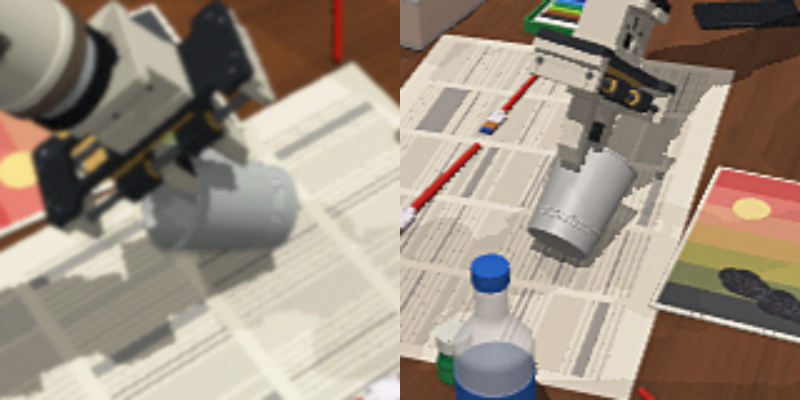

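The tumbler is lifting at about 30° with the fingers straddling the rim, so I'm continuing the arc.

Request:
{"method": "servo_tool", "body": {"commands": [[0,0.02,0.002,-0.06,0.015,0],[0.005,0.033,0.003,-0.12,0.03,0],[0.01,0.048,0.003,-0.18,0.045,0],[0.012,0.062,0.002,-0.24,0.06,0],[0.015,0.077,0.001,-0.3,0.08,0],[0.018,0.09,-0.002,-0.36,0.095,0],[0.022,0.104,-0.006,-0.42,0.11,0],[0.024,0.118,-0.012,-0.48,0.12,0],[0.028,0.13,-0.018,-0.54,0.14,0]]}}

```text
time_s: 5.6
eef_pos: [0.4941, 0.1423, 0.0916]
tcp_rot: [0.986, -0.125, 0.012, -0.108]
ft_force: [0.8, 1.5, 1.5]
opening: 0.0261
gripper_force: 0.3
```

```bash
python3 arc.py 68 92 8
```

```text
[0.4941 0.1423 0.0916] [0.8 1.5 1.5]
71 [0.0, 0.01, -0.0, -0.05, 0.01, 0.0]
74 [0.01, 0.02, -0.01, -0.09, 0.02, 0.0]
77 [0.01, 0.02, -0.01, -0.14, 0.03, 0.0]
80 [0.01, 0.03, -0.02, -0.18, 0.04, 0.0]
83 [0.01, 0.04, -0.03, -0.23, 0.06, 0.0]
86 [0.02, 0.05, -0.03, -0.27, 0.07, 0.0]
89 [0.02, 0.06, -0.04, -0.32, 0.08, 0.0]
92 [0.02, 0.06, -0.05, -0.36, 0.09, 0.0]
```

Request:
{"method": "servo_tool", "body": {"commands": [[0.003,0.01,-0.003,-0.045,0.011,0],[0.005,0.017,-0.008,-0.09,0.022,0],[0.007,0.024,-0.012,-0.14,0.033,0],[0.01,0.032,-0.018,-0.18,0.045,0],[0.012,0.04,-0.024,-0.23,0.056,0],[0.015,0.048,-0.03,-0.27,0.067,0],[0.015,0.052,-0.03,-0.27,0.067,0],[0.015,0.052,-0.03,-0.27,0.067,0],[0.015,0.048,-0.03,-0.27,0.067,0]], "gripper": 32}}

```text
time_s: 6.5
eef_pos: [0.5008, 0.1669, 0.0763]
tcp_rot: [0.992, -0.125, -0.001, -0.001]
ft_force: [-0.6, -0.1, 0.0]
opening: 0.0323
gripper_force: 0.0
```

```bash
python3 - <<'E'
from h import *
s=state();print(s["eef_pos"].round(4),s["ft_force"].round(1),s["q"].round(2),s["time_s"])
a=camera("scene");b=camera("side")
cv2.imwrite("pics/up.png",np.hstack([cv2.resize(a["frame"][110:270,150:310],(400,400)),cv2.resize(b["frame"][130:290,230:390],(400,400))]))
E
```

```text
[0.5008 0.1669 0.0763] [-0.6 -0.1  0. ] [-0.29  0.46 -0.1   1.98  0.06  0.71 -2.25] 6.5
```

View pics/up.png

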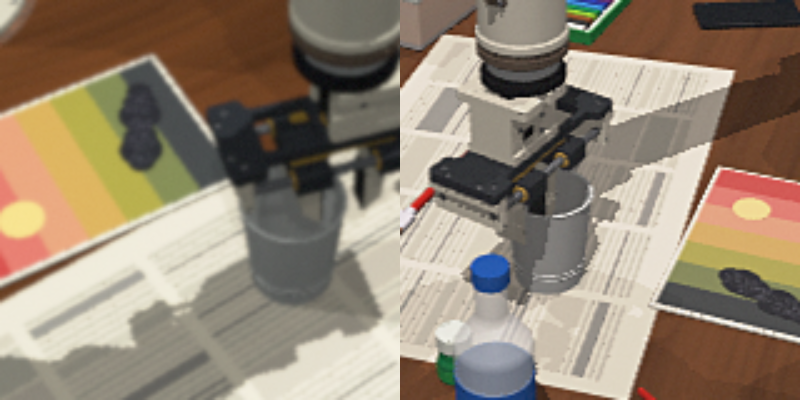

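Upright. I'll retract straight up and then move over the brush.

Request:
{"method": "servo_tool", "body": {"commands": [[0,0,0.06,0,0,0],[0,0,0.16,0,0,0],[0,0,0.26,0,0,0],[0.1,-0.05,0.34,0,0,0.2],[0.2,-0.1,0.34,0,0,0.4],[0.3,-0.18,0.34,0,0,0.6],[0.328,-0.18,0.34,0,0,0.8],[0.328,-0.18,0.34,0,0,0.99],[0.328,-0.18,0.34,0,0,0.99]], "gripper": 40}}

```text
time_s: 7.5
eef_pos: [0.665, 0.0756, 0.2452]
tcp_rot: [0.966, 0.26, -0.002, -0.0]
ft_force: [0.6, 0.6, -0.2]
opening: 0.0402
gripper_force: 0.0
```

```bash
python3 - <<'E'
from h import *
s=state();print(s["eef_pos"].round(4),s["q"].round(2),s["time_s"])
for n in ("scene","side"):
    k=camera(n); P=pts(k,np.ones((420,560),bool))
    m=(P[:,2]>0.03)&(P[:,2]<.112)&(P[:,0]>.42)&(P[:,0]<.57)&(P[:,1]>.05)&(P[:,1]<.22); R=P[m]
    T=R[(R[:,2]>.092)]; print(n,len(R),R[:,2].max().round(3),len(T),T.min(0).round(3),T.max(0).round(3))
    if len(T)>5:
        A=np.c_[2*T[:,:2],np.ones(len(T))]; x=np.linalg.lstsq(A,(T[:,:2]**2).sum(1),rcond=None)[0]; print("rim c",x[:2].round(4),np.sqrt(x[2]+x[0]**2+x[1]**2).round(4))
    m=(P[:,2]>0.0055)&(P[:,2]<0.02)&(P[:,0]>.63)&(P[:,0]<.70)&(P[:,1]>-.07)&(P[:,1]<.17); R=P[m]
    for y in (-.04,0,.04,.07): 
        r=R[abs(R[:,1]-y)<.012]; print(y,len(r),r.mean(0).round(4))
    print("foot/tip",R[:,1].min(),R[:,1].max())
d=np.array([.125,.992,0]);d/=np.linalg.norm(d)
print(row([.665,.074,.1],rot(90,-1,d)),row([.665,.074,.1],rot(90,1,d)))
y=np.array([d[1],-d[0],0]);R=Ro.from_matrix(np.c_[d,y,-Z]); print(row([.665,.074,.1],R))
E
```

```text
[0.665  0.0756 0.2452] [-0.03  0.5  -0.18  1.48  0.09  1.18 -1.27] 7.5
scene 648 0.103 209 [0.451 0.086 0.092] [0.516 0.167 0.103]
rim c [0.4945 0.1283] 0.0404
-0.04 67 [ 0.6528 -0.0399  0.0093]
0 64 [ 6.578e-01 -4.000e-04  9.500e-03]
0.04 72 [0.6632 0.0405 0.0098]
0.07 68 [0.6667 0.0698 0.0103]
foot/tip -0.06987229783496673 0.1437885309312004
side 1235 0.104 276 [0.449 0.087 0.092] [0.536 0.174 0.104]
rim c [0.492  0.1314] 0.0402
-0.04 18 [ 0.6488 -0.0407  0.0087]
0 18 [0.6526 0.0008 0.0096]
0.04 24 [0.6581 0.0406 0.0095]
0.07 25 [0.6631 0.0708 0.0104]
foot/tip -0.058722726418414584 0.14704699843339786
[0.002, -0.009, -0.292, 0.005, -0.003, 3.171] [0.002, -0.009, -0.292, -0.002, -0.004, -0.829]
[0.002, -0.009, -0.292, 0.001, -0.005, 1.171]
```

Request:
{"method": "servo_tool", "body": {"commands": [[0,-0.004,-0.1,0,0,0.19],[0,-0.004,-0.2,0,0,0.38],[0,-0.004,-0.3,0,0,0.57],[0,-0.004,-0.37,0,0,0.76],[0,-0.004,-0.37,0,0,0.95],[0,-0.004,-0.37,0,0,0.99],[0,-0.004,-0.37,0,0,0.99]]}}

```text
time_s: 8.3
eef_pos: [0.665, 0.0771, 0.0625]
tcp_rot: [0.795, 0.606, -0.0, 0.0]
ft_force: [0.6, 0.1, -0.4]
opening: 0.0402
gripper_force: 0.0
```

```bash
python3 - <<'E'
from h import *
s=state();print(s["eef_pos"].round(4),s["q"].round(2),s["time_s"])
d=np.array([.125,.992,0]);d/=np.linalg.norm(d)
y=np.array([d[1],-d[0],0]);R=Ro.from_matrix(np.c_[d,y,-Z]); print(row([.6645,.074,.002],R))
E
```

```text
[0.665  0.0771 0.0625] [ 0.07  0.7  -0.32  1.61  0.27  0.87 -0.62] 8.3
[-0.001, -0.006, -0.121, 0.001, 0.0, 0.182]
```

Request:
{"method": "servo_tool", "body": {"commands": [[0,-0.006,-0.06,0,0,0.182],[0,-0.006,-0.09,0,0,0.182],[0,-0.006,-0.11,0,0,0.182],[0,-0.006,-0.121,0,0,0.182],[0,-0.006,-0.121,0,0,0.182]]}}

```text
time_s: 8.8
eef_pos: [0.6649, 0.0736, 0.0012]
tcp_rot: [0.75, 0.662, -0.001, 0.0]
ft_force: [0.6, 0.1, -0.0]
opening: 0.0401
gripper_force: 0.0
```

Request:
{"method": "servo_tool", "body": {"commands": [[0,0,0,0,0,0],[0,0,0,0,0,0],[0,0,0,0,0,0],[0,0,0,0,0,0],[0,0,0,0,0,0],[0,0,0,0,0,0]], "gripper": 0, "newtons": 25}}

```text
time_s: 9.4
eef_pos: [0.6647, 0.0732, 0.0009]
tcp_rot: [0.749, 0.663, -0.001, 0.0]
ft_force: [-1.5, -0.6, 1.9]
opening: 0.0101
gripper_force: 25.0
```

Request:
{"method": "servo_tool", "body": {"commands": [[0,0,0.05,0,0,0],[0,0,0.13,0,0,0],[0,0,0.22,0,0,0],[0,0,0.31,0.14,-0.017,0],[0,0,0.4,0.29,-0.036,0],[0,0,0.44,0.44,-0.055,0],[0,0,0.44,0.6,-0.075,0],[0,0,0.44,0.75,-0.094,0],[0,0,0.44,0.88,-0.11,0],[0,0,0.44,0.88,-0.11,0]]}}

```text
time_s: 10.4
eef_pos: [0.6641, 0.0668, 0.2169]
tcp_rot: [0.707, 0.62, 0.254, -0.226]
ft_force: [-0.0, -1.6, -1.7]
opening: 0.0105
gripper_force: 25.0
```

```bash
cat >> h.py <<'E'
def bdir():
    s=state(); R=Ro.from_quat(s["tcp_rot"]).as_matrix(); return s,R
E
python3 - <<'E'
from h import *
s,R=bdir();print(s["eef_pos"].round(4),s["q"].round(2),s["time_s"],s["opening"])
print("x",R[:,0].round(3),"z",R[:,2].round(3))
b=camera("side");a=camera("scene")
cv2.imwrite("pics/held.png",np.hstack([cv2.resize(a["frame"][120:360,180:420],(400,400)),cv2.resize(b["frame"][60:300,130:370],(400,400))]))
E
```

```text
[0.6641 0.0668 0.2169] [ 0.7   0.68 -0.72  1.6  -0.32  1.    0.15] 10.4 0.010492865346610418
x [0.103 0.762 0.64 ] z [ 0.08   0.635 -0.769]
```

View pics/held.png

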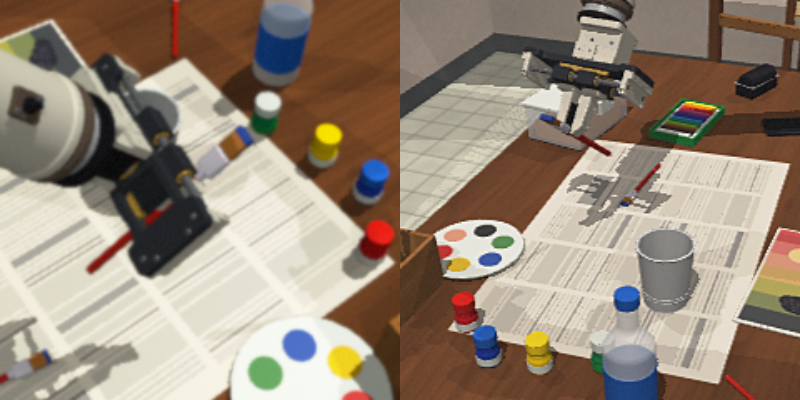

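Request:
{"method": "servo_tool", "body": {"commands": [[0,0,0.1,0.13,-0.016,0],[-0.05,0,0.15,0.26,-0.03,0],[-0.13,0.05,0.15,0.4,-0.05,0],[-0.22,0.1,0.15,0.53,-0.066,0],[-0.3,0.15,0.15,0.66,-0.08,0],[-0.332,0.18,0.15,0.705,-0.088,0],[-0.332,0.18,0.15,0.705,-0.088,0],[-0.332,0.18,0.15,0.705,-0.088,0],[-0.332,0.18,0.15,0.705,-0.088,0]]}}

```text
time_s: 11.4
eef_pos: [0.5002, 0.1635, 0.2963]
tcp_rot: [0.606, 0.539, 0.439, -0.386]
ft_force: [0.9, 0.5, -0.6]
opening: 0.0103
gripper_force: 25.0
```

```bash
cat > foot.py <<'E'
from h import *
s,R=bdir();print(s["eef_pos"].round(4),s["q"].round(2),s["time_s"],s["opening"])
x,z=R[:,0],R[:,2]; print("x",x.round(3),"z",z.round(3))
f=s["eef_pos"]-.004*z-.135*x; print("foot pred",f.round(4))
for n in ("scene","side"):
    k=camera(n); np.save(n+"_h.npy",k,allow_pickle=True)
    hsv=cv2.cvtColor(k["frame"],cv2.COLOR_BGR2HSV); m=((hsv[...,0]<8)|(hsv[...,0]>172))&(hsv[...,1]>150)&(hsv[...,2]>60)
    P=pts(k,m); g=s["eef_pos"]-.004*z; w=np.linalg.norm(P-(g-.07*x),axis=1)<.09; P=P[w&(P[:,2]>.03)]
    if len(P)>10:
        mu=P.mean(0);v=np.linalg.svd(P-mu,full_matrices=False)[2][0]; v*=np.sign(v[2]); t=(P-mu)@v
        print(n,len(P),"dir",v.round(3),"low",(mu+v*np.percentile(t,1)).round(4),"hi",(mu+v*np.percentile(t,99)).round(4))
E
python3 foot.py
```

```text
[0.5002 0.1635 0.2963] [ 1.14  0.74 -1.06  2.05 -0.79  0.95  0.63] 11.4 0.010318807758999887
x [0.034 0.314 0.949] z [ 0.116  0.942 -0.316]
foot pred [0.4952 0.1174 0.1695]
scene 16 dir [0.488 0.508 0.71 ] low [0.4957 0.1113 0.1729] hi [0.5015 0.1174 0.1814]
side 150 dir [0.05  0.325 0.944] low [0.492  0.1202 0.1721] hi [0.499  0.1653 0.3031]
```

Request:
{"method": "servo_tool", "body": {"commands": [[-0.002,0,-0.06,0,0,0],[-0.002,0,-0.12,0,0,0],[-0.002,0,-0.17,0,0,0],[-0.002,0,-0.21,0,0,0],[-0.002,0,-0.25,0,0,0],[-0.002,0,-0.28,0,0,0],[-0.002,0,-0.3,0,0,0],[-0.002,0,-0.315,0,0,0],[-0.002,0,-0.315,0,0,0]]}}

```text
time_s: 12.4
eef_pos: [0.4978, 0.1631, 0.1378]
tcp_rot: [0.607, 0.537, 0.439, -0.388]
ft_force: [-0.4, -0.9, 0.1]
opening: 0.0102
gripper_force: 25.0
```

```bash
python3 - <<'E'
from h import *
s,R=bdir();print(s["eef_pos"].round(4),(s["eef_pos"]-.004*R[:,2]-.135*R[:,0]).round(4),s["ft_force"].round(1))
b=camera("side");a=camera("scene")
cv2.imwrite("pics/ins.png",np.hstack([cv2.resize(a["frame"][100:260,170:330],(400,400)),cv2.resize(b["frame"][110:270,230:390],(400,400))]))
E
```

```text
[0.4978 0.1631 0.1378] [0.4923 0.1174 0.0108] [-0.4 -0.9  0.1]
```

View pics/ins.png

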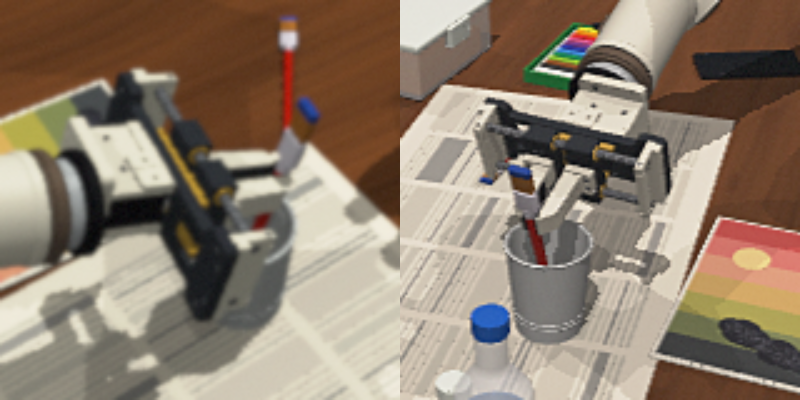

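The brush is inside the tumbler with its foot about 7 mm above the floor. I'll lower it a little more and release.

Request:
{"method": "servo_tool", "body": {"commands": [[0,0,-0.006,0,0,0],[0,0,-0.011,0,0,0],[0,0,-0.011,0,0,0]]}}

```text
time_s: 12.8
eef_pos: [0.4977, 0.1631, 0.1328]
tcp_rot: [0.607, 0.537, 0.44, -0.388]
ft_force: [0.2, 0.3, -0.8]
opening: 0.0106
gripper_force: 25.0
```

Request:
{"method": "servo_tool", "body": {"commands": [[0,0,0,0,0,0],[0,0,0,0,0,0],[0,0,0,0,0,0],[0,0,0,0,0,0],[0,0,0,0,0,0],[-0.006,-0.047,0.016,0,0,0],[-0.018,-0.141,0.047,0,0,0],[-0.03,-0.23,0.08,0,0,0],[-0.03,-0.3,0.2,0,0,0],[-0.03,-0.3,0.2,0,0,0]], "gripper": 40}}

```text
time_s: 13.8
eef_pos: [0.4842, 0.0096, 0.2349]
tcp_rot: [0.608, 0.537, 0.44, -0.385]
ft_force: [0.7, -0.8, 0.2]
opening: 0.0398
gripper_force: 0.0
```

```bash
python3 - <<'E'
from h import *
s,R=bdir();print(s["eef_pos"].round(4),s["ft_force"].round(1),s["time_s"])
b=camera("side");a=camera("scene")
P=pts(b,np.ones((420,560),bool));m=(P[:,2]>.11)&(P[:,2]<.23)&(P[:,1]>.12)&(P[:,1]<.3)&(P[:,0]>.43)&(P[:,0]<.58);Q=P[m]
if len(Q)>5:
    print(len(Q),Q[:,2].max()); v=np.linalg.svd(Q-Q.mean(0),full_matrices=False)[2][0];v*=np.sign(v[2]);print(Q.mean(0).round(3),v.round(3),"at z=.004:",(Q.mean(0)-v*(Q.mean(0)[2]-.004)/v[2]).round(3))
cv2.imwrite("pics/fin.png",np.hstack([cv2.resize(a["frame"][80:320,170:410],(400,400)),cv2.resize(b["frame"][90:290,200:400],(400,400))]))
E
```

```text
[0.4842 0.0096 0.2349] [ 0.7 -0.8  0.2] 13.8
119 0.19094498553544303
[0.492 0.201 0.158] [0.066 0.505 0.861] at z=.004: [0.48  0.111 0.004]
```

View pics/fin.png

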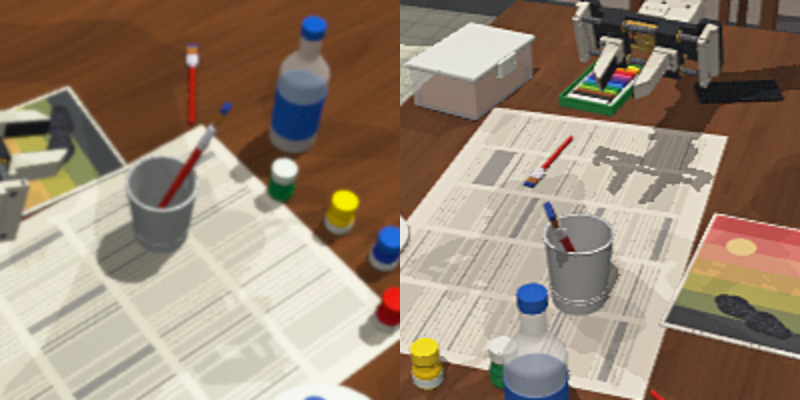

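The tumbler stands upright at about pixel (160,205) of the left panel. The brush leans on its rim, bristles up. Its tip height of 0.191 m at a lean of about 30° puts the foot on the floor. The gripper is clear and the pots and bottle are untouched.

```bash
python3 -c "
from h import *
print(job_done())"
```

```text
the job is handed in; nothing more can be done
None
```

The tumbler is back up on its base with the paintbrush standing in it, handle end down and bristles up. The painting, pots and water bottle were left untouched, and the job was handed in at about 14 s of the 56 s allowed.

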